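# Mount the magnifier carriage on the seed-viewing rail

### The job

Fit the magnifier carriage to the seed-viewing rail: slide it onto the dovetail from the rail's open, tapered end, with its clamp knob on the side away from the white viewing plate, and push it gently fully home against the end stop. Then turn the clamp knob on its side clockwise by feel until the jaw bites and is snug, without overtightening it, and let go, with the carriage still home. Leave the jars, the pot, the dibber and the scoop where they are.

Things in the scene. Friction and masses are not known exactly. Their poses are not given: they have to be found in the camera images.
- rail: Fixed aluminium dovetail bar on a dark steel base plate, a white viewing plate along one side. Origin: under the bar's middle, on the table top. +x runs along the bar towards the end stop (the way the carriage slides on), +y points away from the white plate, z up. Base plate: x -73 to 97, y -105 to 35 mm, 8 mm high, white plate to 14 mm high.
- rail_entry (a point): Centre of the bar's top where its full section begins: rail x = -85 mm, z = 30 mm; axes the rail's. From here the bar runs 170 mm to +x; a lead-in tapers 16 mm to -x (tip 3 mm smaller at each side and on top). Section: 32.5 mm wide at the top (upright for 3 mm), undercut flanks at 60 degrees down to 19.8 mm wide at z = 16 mm.
- end_stop: Dark block, 16 mm long, 50 mm wide, that straddles the bar, top 47 mm above the table; fixed somewhere along the bar (contact face at rail x 40 to 75 mm). Origin: on its contact face, which looks to the rail's -x, at the bar's centre line and table height. Axes the rail's.
- carriage_grip (a point): Loose carriage, 0.3 to 0.5 kg, standing on the table. Point: in its black grip block (24 mm along x, 30 along y, 22 to 60 mm above the underside), 46 mm above the underside; 62 mm above the table when on the rail, and then at rail y = 0. +x: sliding direction, to lie along the rail's +x; +y: towards the clamp knob. Best taken with the fingers fore and aft, on the faces across x.
- carriage_front (a point): Middle of the carriage's leading (+x) face: 30 mm ahead of carriage_grip, 28 mm lower; meets the stop's face when home. Axes the carriage's. Body 60 x 60 mm, 22 mm high; a dovetail groove along x in its underside, open at both ends, 14 mm deep, 0.9 mm play to either side of the bar. A lens ring, 50 mm wide, sticks out to -y (centre 82 mm out, 38 to 46 mm above the underside).
- knob_grip (a point): Centre of the knob's wing, where to grip it: 66 mm to the +y side of carriage_grip and 49 mm above the underside (65 mm above the table when on the rail). The wing is an upright flat black bar 34 mm long, 10 mm thick, from 34 to 62 mm above the underside.
- clamp_knob (a joint): Knob angle, rad, upright axis, grows clockwise seen from above (tightening), -0.2 to 2.3; stays where left. At 0.85 the wing's length lies along the carriage's y, at 0 it is 0.85 anticlockwise of that. Free turning takes 0.15 to 0.3 N m; from where the jaw bites (0.35 to 1.5, unknown) the moment rises 0.3 to 0.9 N m per rad, the jaw force 100 to 200 N per rad. Snug: 0.15 N m above free.
- clamp_jaw: Steel jaw in the carriage's knob-side wall, driven 4 mm inwards (to the carriage's -y) per rad of the knob; its sprung pad presses on the bar's flank. As it bites it draws the carriage and knob 1 to 2 mm to +y, which the hand should follow; on letting go the carriage straightens and the jaw force drops by up to a half. Origin: at the carriage's underside centre when the knob is at 0.
- seed_jar_1: Bystander: green-lidded seed jar, 52 mm wide, 69 mm high; origin under its centre.
- seed_jar_3: Bystander: grey-lidded seed jar, 52 mm wide, 69 mm high; origin under its centre.
- pot_3: Bystander: small terracotta pot with soil, 68 mm wide, 58 mm high; origin under its centre.
- dibber: Bystander: wooden dibber lying down, 158 mm long, 28 mm thick; origin under its middle.
- soil_scoop: Bystander: blue plastic soil scoop lying near the water bottle, 184 mm long, 36 mm high; origin under its middle.
Not all that is in view belongs to the job. What is shaped like the part that bears carriage_grip but blue is not meant.

How it is judged (in metres and radians):
On the way, in this order (a step that is already met when the one before it is completed fails the run):
1. the carriage is threaded on the open end of the dovetail, knob on the side away from the white plate, not yet clamped (x of carriage_grip in the frame of rail between -0.085 and -0.01 m and y of carriage_grip in the frame of rail between -0.003 and 0.003 m and z of carriage_grip in the frame of rail between 0.059 and 0.065 m and y of knob_grip in the frame of rail above 0.05 m and contact force between clamp_jaw and rail below 8 N), for 0.2 s.
2. the carriage is home: its front face within 3 mm of the end stop, the jaw not yet tight (x of carriage_front in the frame of end_stop between -0.003 and 0.0015 m and contact force between clamp_jaw and rail below 8 N), for 0.2 s.
At the end, for the whole second after the job is handed in: The carriage sits on the dovetail (within 3 mm across and in height, straight within 0.04 rad), its front face within 3 mm of the end stop, and the clamp jaw presses on the rail with 10 to 34 N after the knob is let go (x of carriage_front in the frame of end_stop between -0.003 and 0.0015 m and y of carriage_grip in the frame of rail between -0.003 and 0.003 m and z of carriage_grip in the frame of rail between 0.059 and 0.065 m and angle between the x axis of carriage_grip and the x axis of rail, either way round below 0.04 rad and contact force between clamp_jaw and rail between 10 and 34 N); the robot touches nothing.
It fails at once if the end stop is rammed with more than 35 N (contact force between end_stop and anything else above 35 N).
It fails at once if the clamp is overtightened (more than 55 N on the jaw) (contact force between clamp_jaw and rail above 55 N).
It fails at once if a bystander is moved more than 25 mm (distance of any of seed_jar_1, seed_jar_3, pot_3, dibber, soil_scoop from where it was at the start of the episode above 0.025 m).
It also fails if it takes over 69 s, if anything falls off the work surface, if the arm or the gripper's body presses on something with over 40 N, if the wrist force passes 120 N, or if a joint passes its speed limit or range.

### The arm

A 6-joint arm with a two-finger parallel gripper is mounted at the origin on the work surface; the furniture and walls round the work are solid. World frame = base frame: x ahead of the robot, y to its left, z up, the work surface at z = 0. Lengths are in mm, angles in degrees, forces in N, time in s.
With the tool pointing down it reaches from about 400 to 925 mm from the base axis. Payload 3.4 kg.
Tool frame: the origin (TCP) lies at the very end of the fingers, on their centre line; the grasp point (between the pads) lies 19 mm behind it (robot.tcp_to_grasp is the distance from the TCP to the grasp point, in mm); z points along the fingers, y is the line along which they close (so a half turn about z gives the same grasp; the last joint's range is limited). The gripper opens to 85 mm and grips with 20 to 120 N. Pads are 22 mm wide; open, the fingers measure 114 mm over their backs; the gripper's body (76 mm by 85 mm) begins 54 mm behind the grasp point. The pads swing forward as they close: fully open they stand 13 mm farther back than shut.
Start: joints at [69.414, 17.578, 86.31, -0, 76.112, -4.211], TCP at [162.13, 551.674, 209.405] pointing down, gripper open.
Joint ranges: [-179.03, 179.03], [-60, 130.46], [8.19, 133.38], [-81.62, 261.62], [5.75, 156.47], [-153.77, 153.77]. Speed limits (degrees/s): [147.25, 147.25, 180, 180, 180, 180].

### API

Orientations are given as a 3x3 rotation matrix whose columns are the frame's x, y, z axes.
In Python, from plant import robot gives the robot as it stands.
- The arm moves only by the tool move_arm, never from a script. Its argument "deltas" is text: rows parted by semicolons, each of 7 numbers parted by spaces: the shift along the tool's x, y, z as a fraction of full scale, then the turn, a rotation vector about the tool's x, y, z as a fraction of full scale, then the opening, from -1 (shut) to 1 (fully open). In form: x y z wx wy wz fingers; .... A call has 1 to 5 rows; each row is the pose to reach, as a shift and turn from the pose commanded when the call began, along the tool's axes at that moment; what a row does not reach only later rows make up. Full scale, the value 1, is 0.12 m for a shift and pi/4 rad for a turn. A row lasts 1/8 s, in which the tool goes at most 62.5 mm and 10.7 degrees, less where a joint would pass 70% of its speed; a pose out of reach is approached as far as the arm can. A call with a number of a shift or a turn outside -1 to 1 is refused whole. A call with a gripper value outside its range is refused whole. The fingers move at their own pace and stop on an object; "newtons" is the grip in N (left out, the last holds). Time passes only in rows, so rows that repeat a pose let the fingers close. It gives the time, the measured TCP pose, the force, the opening and the grip force at its end, in the units of the state.
- robot.read_state(): the state, without advancing time (a new reading comes with each control period).
- robot.read_camera(name): name is "side" or "top"; returns the picture (420x560x3 uint8, red, green, blue); there is no depth.
- robot.camera_info(name): a dict with "intrinsics" (3x3 intrinsics, pixels), "R" (3x3) and "t" (3): a world point X has camera coordinates R X + t. Camera axes: x right, y down, z forward; pixel columns grow to the right and rows downward; lengths in mm; the calibration is good to about 2 mm. A picture is of the moment at which its call begins. camera_info takes no time and is no camera call.
- robot.job_done(): hands the job in; it is judged then, once.
Trained networks look in the newest picture that a camera, given by its name, has taken for a name from the list of things; names that differ only in an ending like _2 or _b are one class to them, and where a whole thing is asked for, a point or a joint stands for the part that bears it (a point fixed in the world has none). Each returns a list of dicts, best first, with "confidence" (0 to 1); they miss things now and then, are a little off and sometimes report something else, mostly with a low value. They report only what shows in the picture. A call takes as long as a camera call. They do not tell look-alikes from the thing itself.
- robot.trace(camera, thing): "pixels" (420x560 bool, what is visible of it) and "at" ([row, column] in pixels, amid what is visible of it).
- robot.landmark_of(camera, thing): "at" ([row, column] in pixels: a listed point, or the origin of a listed thing).
The state is a dict: "time_s": time; "q": joint angles; "joint_velocities": joint speeds; "joint_torque": joint torques, N m; "tool_pos": TCP position; "ee_rot": TCP orientation; "wrist_force": force on the tool from outside, world axes, zero at the start; "moment": the same for the moment, N m; "width": finger opening in mm; "finger_force": force on a finger pad.
Only numpy, scipy, OpenCV 4.12 (cv2) and the standard library are available. Lean on these libraries where they do the work, as an engineer would, in place of code of your own. Each camera call takes 0.05 s, during which the arm holds its last target. There are 200 camera calls.

## Working session

There is one attempt and no reset: what is moved stays moved. The work goes in short steps, Python scripts to look and compute and a tool call to move; the robot and the scene stay as the last step left them, time stands still between calls to the robot, and variables do not carry over. Pictures are saved under pics/ and viewed, at most 10 in all, crops included, and the job is handed in when it is done.

Besides the shell and the picture viewer there is one more tool, called after "Call:" in YAML: its name, and indented under it one key for each argument. move_arm: Moves the arm, as the interface text tells. Shift numbers are shares of 0.12 m and turn numbers shares of pi/4 rad, none past 1 either way. Its arguments: {"type":"object","properties":{"deltas":{"type":"string"},"newtons":{"type":"number"}},"required":["deltas"]}

```bash
mkdir -p pics; cat > h.py <<'E'
import numpy as np, cv2
from plant import robot
def cam(n):
    c=robot.camera_info(n); return np.array(c["intrinsics"]),np.array(c["R"]),np.array(c["t"])
def ray(n,at):
    K,R,t=cam(n); d=R.T@np.linalg.solve(K,[at[1],at[0],1]); return -R.T@t,d
def onz(n,at,z):
    o,d=ray(n,at); return o+d*(z-o[2])/d[2]
def tri(a,b):
    (o1,d1),(o2,d2)=ray("side",a),ray("top",b)
    s=np.linalg.lstsq(np.c_[d1,-d2],o2-o1,rcond=None)[0]
    p,q=o1+s[0]*d1,o2+s[1]*d2; return (p+q)/2,np.linalg.norm(p-q)
def proj(n,X):
    K,R,t=cam(n); p=K@(R@np.array(X)+t); return p[:2]/p[2]
def snap(n,f):
    im=robot.read_camera(n); cv2.imwrite("pics/"+f,im[...,::-1]); return im
E
python3 - <<'E'
from h import *
np.set_printoptions(precision=1,suppress=True)
for n in("side","top"):
    snap(n,n+"0.png"); K,R,t=cam(n); print(n,-R.T@t,R[2],K[0,0])
for th in["rail","rail_entry","end_stop","carriage_grip","carriage_front","knob_grip","clamp_jaw"]:
    for n in("side","top"):
        print(th,n,[(np.array(r["at"]),round(r["confidence"],2)) for r in robot.landmark_of(n,th)])
print(robot.read_state()["time_s"])
E
```

```text
side [  247.4 -1174.4  1013.5] [ 0.2  0.8 -0.6] 503.4951563916028
top [ 312.7  -46.9 1065.6] [ 0.2  0.  -1. ] 382.5833239381567
rail side [(array([208.1, 269.8]), 0.8)]
rail top [(array([215.6, 234.5]), 0.56)]
rail_entry side [(array([219., 272.]), 0.94)]
rail_entry top [(array([215.1, 261.3]), 0.75)]
end_stop side [(array([200.9, 264.3]), 0.56)]
end_stop top [(array([218.6, 219.9]), 0.65)]
carriage_grip side [(array([274.2, 296.6]), 0.7), (array([295.4, 219.6]), 0.65)]
carriage_grip top [(array([216.7, 360.8]), 0.97), (array([300.5, 372.7]), 0.92)]
carriage_front side [(array([309.1, 229.6]), 0.76), (array([275.6, 294.3]), 0.72)]
carriage_front top [(array([290.1, 377.4]), 0.88)]
knob_grip side [(array([352.8, 278.6]), 0.57), (array([276.8, 271. ]), 0.48), (array([281.8, 235.7]), 0.42)]
knob_grip top [(array([212. , 261.6]), 0.69), (array([246. , 354.9]), 0.6)]
clamp_jaw side []
clamp_jaw top []
0.8
```

View pics/side0.png

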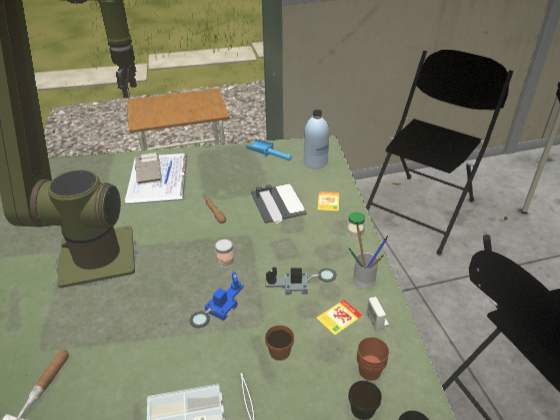

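View pics/top0.png

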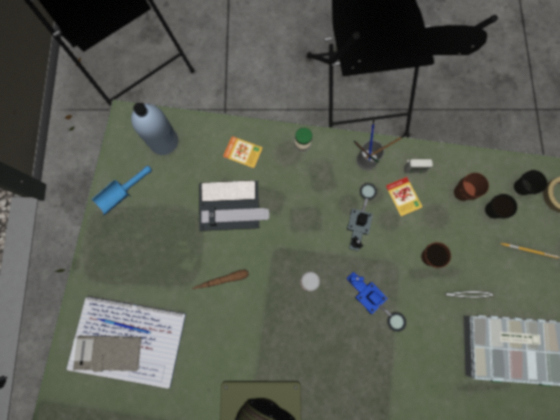

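Side: rail at about (205,275), black carriage (282,292), blue look-alike at (295,225). Top: rail around (215,235), stop at its left, entry at right (col 270), carriage (222,360) with its lens away from the robot and knob towards it (242,356), so it is already nearly aligned.

```bash
python3 - <<'E'
from h import *
np.set_printoptions(precision=1,suppress=True)
robot.read_camera("side");robot.read_camera("top")
def L(n,th,near):
    r=[np.array(x["at"]) for x in robot.landmark_of(n,th)]
    r=[a for a in r if np.linalg.norm(a-near)<25]
    return r[0] if r else None
Q={"rail":((208,270),(215,234),0),"rail_entry":((219,272),(215,261),30),"end_stop":((201,264),(218,220),0),"carriage_grip":((274,296),(217,361),46),"carriage_front":((276,294),(222,350),18),"knob_grip":((277,271),(240,356),49)}
for th,(a,b,z) in Q.items():
    p,q=L("side",th,a),L("top",th,b)
    print(th,p,q,"tri",tri(p,q) if p is not None and q is not None else None,"side",p is not None and onz("side",p,z),"top",q is not None and onz("top",q,z))
for n,th in(("top","rail"),("top","carriage_grip"),("top","knob_grip"),("side","rail"),("side","carriage_grip"),("top","end_stop"),("side","end_stop"),("side","knob_grip")):
    for r in robot.trace(n,th):
        m=r["pixels"].astype(np.uint8); c=cv2.minAreaRect(cv2.findNonZero(m)); print("trace",n,th,r["confidence"],r["at"],m.sum(),c)
ims=[]
for n,(r,c,h,w) in {"top":(165,190,100,200),"side":(170,230,130,130)}.items():
    im=robot.read_camera(n)[r:r+h,c:c+w]; k=4 if n=="top" else 4
    cv2.imwrite(f"pics/{n}1.png",cv2.resize(im,None,fx=k,fy=k,interpolation=cv2.INTER_CUBIC)[...,::-1])
E
```

```text
rail [208.8 266.6] [214.3 231.8] tri (array([539.1,  88.6,  -9.6]), np.float64(18.408331759229913)) side [527.   74.9   0. ] top [546.5  87.2   0. ]
rail_entry [216.3 274.4] [213.7 264.5] tri (array([536.6,  -7.1,  32.5]), np.float64(8.64039917457612)) side [532.8  -4.9  30. ] top [541.6  -7.2  30. ]
end_stop [200.1 264.4] [215.5 221.7] tri (array([535.5, 115.1,   6.3]), np.float64(11.830430397744724)) side [531.2 122.    0. ] top [543.  115.9   0. ]
carriage_grip [276.7 295.8] [215.6 362.7] tri (array([ 527.4, -276.3,   39. ]), np.float64(13.235376127979732)) side [ 518.6 -283.7   46. ] top [ 532.7 -275.4   46. ]
carriage_front [274.8 292.8] [215.9 348.1] tri (array([ 531. , -241.3,   11.2]), np.float64(16.382723066266728)) side [ 520.6 -248.9   18. ] top [ 537.9 -240.8   18. ]
knob_grip [274.9 295.3] [244.5 359.1] tri (array([ 487.9, -269.3,   36.6]), np.float64(66.25006056359712)) side [ 518.4 -279.9   49. ] top [ 453.  -261.5   49. ]
trace top rail 0.58 [203.5, 231.9] 2805 ((233.28494262695312, 205.6262969970703), (47.924930572509766, 68.66995239257812), 87.33700561523438)
trace 
[... 518 characters left out ...]
68774414)
trace side carriage_grip 0.76 [280.0, 295.4] 1000 ((300.5, 281.0), (26.0, 69.0), 90.0)
trace side carriage_grip 0.69 [304.8, 220.0] 1109 ((219.67105102539062, 305.5391540527344), (26.435644149780273, 66.57989501953125), 44.32596206665039)
trace top end_stop 0.58 [217.9, 213.3] 136 ((211.57302856445312, 216.59515380859375), (19.223989486694336, 7.849242210388184), 86.18592071533203)
trace side end_stop 0.66 [189.6, 259.1] 96 ((262.726806640625, 189.48968505859375), (8.759089469909668, 15.795077323913574), 68.96248626708984)
trace side knob_grip 0.69 [284.6, 235.6] 113 ((235.5, 281.0), (9.0, 16.0), 0.0)
trace side knob_grip 0.62 [278.7, 271.2] 146 ((271.0, 276.0), (16.0, 10.0), 90.0)
```

View pics/top1.png

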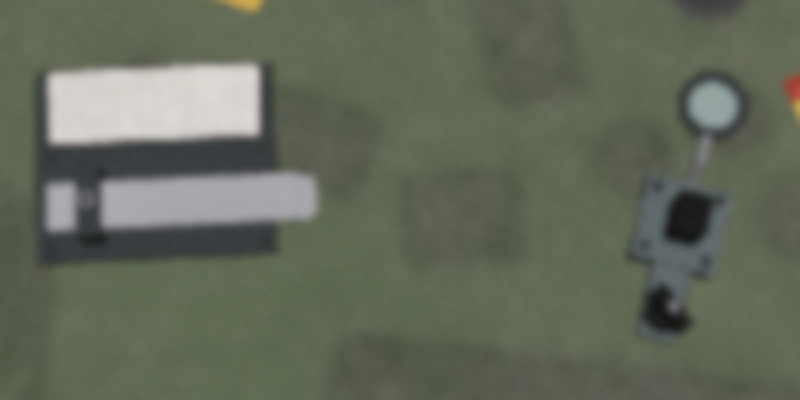

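View pics/side1.png

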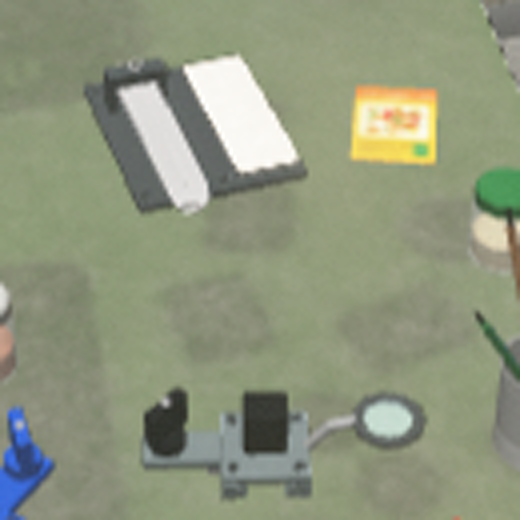

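The crops show the rail's base corners, the bar, and the stop's face (top crop col ~101), and the carriage's body corners, block and lens. The networks' landmarks are some px off, so I fit the known geometry to these corners instead.

```bash
cat > fit.py <<'E'
from h import *
from scipy.optimize import least_squares
off={"top":(190,165),"side":(230,170)}
def fit(obs,x0,sgn=1):
    def pose(p,X):
        c,s=np.cos(p[2]),np.sin(p[2]); return np.array([p[0]+c*X[0]-s*X[1],p[1]+s*X[0]+c*X[1],X[2]])
    def res(p): return np.concatenate([proj(n,pose(p,X))-((np.array(u)+.5)/4-.5+off[n]) for n,u,X in obs])
    r=least_squares(res,x0,loss="soft_l1"); return r.x,res(r.x).reshape(-1,2)
E
python3 - <<'E'
from fit import *
np.set_printoptions(precision=2,suppress=True)
railT=[("top",(38,72),(97,-105,8)),("top",(40,264),(97,35,8)),("top",(277,251),(-73,35,8)),("top",(272,63),(-73,-105,8)),
("top",(318,197),(-101,0,28)),("top",(44,182),(85,-16.2,30)),("top",(44,231),(85,16.2,30)),("top",(290,174),(-85,-16.2,30)),("top",(290,221),(-85,16.2,30))]
railS=[("side",(85,91),(97,35,8)),("side",(142,208),(-73,35,8)),("side",(306,167),(-73,-105,8))]
carT=[("top",(648,177),(30,-30,22)),("top",(731,195),(-30,-30,22)),("top",(711,277),(-30,30,22)),("top",(630,259),(30,30,22)),("top",(714,105),(0,-82,46)),("top",(689,216),(0,0,60))]
carS=[("side",(222,412),(30,30,22)),("side",(306,412),(30,-30,22)),("side",(312,456),(-30,-30,22)),("side",(222,457),(-30,30,22)),("side",(391,418),(0,-82,46)),("side",(265,394),(12,0,60))]
for nm,o,x0 in(("railT",railT,(540,80,1.57)),("railS",railS,(540,80,1.57)),("rail",railT+railS,(540,80,1.57)),("carT",carT,(530,-275,1.6)),("carS",carS,(530,-275,1.4)),("car",carT+carS,(530,-275,1.4))):
    p,r=fit(o,x0); print(nm,p[:2],np.degrees(p[2])); 
    if len(nm)<5:print(r)
    if nm=="rail":
        c,s=np.cos(p[2]),np.sin(p[2])
        # stop face from top crop col 101 & z 47
        w=onz("top",[(207.5)/4-.5+165,(101.5)/4-.5+190],47); d=w[:2]-p[:2]; print("stop x,y",c*d[0]+s*d[1],-s*d[0]+c*d[1])
E
```

```text
railT [537.52  83.14] 92.30505008503795
railS [535.    78.93] 93.65866803107971
rail [537.27  82.87] 92.43404693523625
[[-0.47  0.06]
 [-1.03 -0.13]
 [ 0.23  0.58]
 [-0.06 -0.12]
 [-0.71 -0.02]
 [ 0.68  0.68]
 [ 0.69 -0.15]
 [ 0.31  0.13]
 [ 0.7  -0.21]
 [-0.03 -2.23]
 [-0.16 -0.93]
 [ 1.    0.37]]
stop x,y 44.67518679640542 5.009531569995817
carT [ 521.84 -271.41] 75.3341900858089
[[-0.27 -0.47]
 [ 0.02  0.32]
 [ 0.59  0.37]
 [-0.43 -0.55]
 [-0.48  0.47]
 [ 0.65 -0.18]]
carS [ 522.42 -273.94] 74.25676504106738
[[-0.19 -0.51]
 [ 0.75 -0.57]
 [-0.03  4.77]
 [-0.24  4.57]
 [-0.38 -0.37]
 [ 0.21 -1.24]]
car [ 522.45 -271.9 ] 74.88872959681103
[[-0.   -0.74]
 [ 0.25  0.21]
 [ 0.65  0.21]
 [-0.32 -0.87]
 [-0.09  0.31]
 [ 0.82 -0.4 ]
 [-0.5  -0.94]
 [ 0.41 -1.17]
 [-0.13  4.12]
 [-0.31  4.11]
 [-0.64 -1.15]
 [-0.04 -1.77]]
```

```bash
cat >> h.py <<'E'
from scipy.spatial.transform import Rotation as Ro
def plan(P,yaw=None):
    """fractions to bring the TCP to P, tool straight down with tool y at yaw (deg, mod 180)"""
    s=robot.read_state(); R=np.array(s["ee_rot"]); p=np.array(s["tool_pos"])
    cy=np.degrees(np.arctan2(R[1,1],R[0,1]))
    if yaw is None: yaw=cy
    y=np.radians(cy+(yaw-cy+90)%180-90)
    T=np.c_[[np.sin(y),-np.cos(y),0],[np.cos(y),np.sin(y),0],[0,0,-1]]
    w=Ro.from_matrix(R.T@T).as_rotvec()
    print("t",s["time_s"],"pos",p.round(1),"yaw",cy.round(2),"shift",(R.T@(np.array(P)-p)/120).round(3),"turn",(w/(np.pi/4)).round(3),"q6",round(s["q"][5],1),"F",np.round(s["wrist_force"],1),"M",np.round(s["moment"],2),"w",round(s["width"],1),"ff",np.round(s["finger_force"],1))
def rail(x,y,z,P=(537.4,83,92.4)):
    c,s=np.cos(np.radians(P[2])),np.sin(np.radians(P[2])); return np.array([P[0]+c*x-s*y,P[1]+s*x+c*y,z])
E
python3 -c "
from h import *
print(np.round(robot.read_state()['ee_rot'],3))
plan([522,-271.5,150],75.2); plan([560,80,209],75.2)"
```

```text
[[-0.959  0.282 -0.   ]
 [ 0.282  0.959  0.   ]
 [ 0.     0.    -1.   ]]Traceback (most recent call last):
  File "<string>", line 4, in <module>
    plan([522,-271.5,150],75.2); plan([560,80,209],75.2)
    ~~~~^^^^^^^^^^^^^^^^^^^^^^^
  File "h.py", line 25, in plan
    w=Ro.from_matrix(R.T@T).as_rotvec()
      ~~~~~~~~~~~~~~^^^^^^^
  File "scipy/spatial/transform/_rotation.pyx", line 1143, in scipy.spatial.transform._rotation.Rotation.from_matrix
ValueError: Non-positive determinant (left-handed or null coordinate frame) in rotation matrix 0: [[-9.99622114e-01  2.74887048e-02 -1.22895919e-05]
 [ 2.74887049e-02  9.99622114e-01 -5.42055349e-06]
 [-1.21359439e-05  5.75633010e-06  1.00000000e+00]].
```

```bash
sed -i 's/T=np.c_\[\[np.sin(y),-np.cos(y),0\]/T=np.c_[[-np.sin(y),np.cos(y),0]/' h.py; python3 -c "
from h import *
plan([522,-271.5,150],75.2)"
```

```text
t 2.0 pos [162.1 551.7 209.4] yaw 73.62 shift [-4.811 -5.736  0.495] turn [ 0.    -0.    -0.035] q6 -4.2 F [-0.3  0.3  0.2] M [ 0.08  0.03 -0.  ] w 85.5 ff 0.0
```

Call:
move_arm:
  deltas: "-0.5 -0.3 0 0 0 0 1; -1 -0.6 0 0 0 0 1; -1 -0.6 0 0 0 0 1"

```text
time_s: 2.38
tool_pos: [258.6, 446.2, 209.5]
ee_rot: [[-0.959, 0.285, 0.0], [0.285, 0.959, -0.001], [-0.001, -0.001, -1.0]]
wrist_force: [0.6, 1.3, -1.1]
width: 85.3
finger_force: 0.0
```

Call:
move_arm:
  deltas: "-0.5 -0.3 0 0 0 0 1; -1 -0.6 0 0 0 0 1; -1 -0.6 0 0 0 0 1"

```text
time_s: 2.75
tool_pos: [353.6, 344.2, 209.6]
ee_rot: [[-0.958, 0.285, 0.001], [0.285, 0.958, 0.0], [-0.001, 0.0, -1.0]]
wrist_force: [0.1, 0.4, -0.1]
width: 85.2
finger_force: 0.0
```

Call:
move_arm:
  deltas: "-0.5 -0.3 0 0 0 0 1; -1 -0.6 0 0 0 0 1; -1 -0.6 0 0 0 0 1"

```text
time_s: 3.12
tool_pos: [448.8, 241.9, 209.5]
ee_rot: [[-0.959, 0.285, 0.001], [0.285, 0.959, 0.001], [-0.001, 0.001, -1.0]]
wrist_force: [-0.4, -0.0, -0.2]
width: 85.2
finger_force: 0.0
```

Call:
move_arm:
  deltas: "-0.2 -0.5 0 0 0 0 1; -0.45 -1 0 0 0 0 1; -0.45 -1 0 0 0 0 1"

```text
time_s: 3.5
tool_pos: [464.6, 110.9, 209.4]
ee_rot: [[-0.958, 0.286, -0.0], [0.286, 0.958, 0.0], [0.0, 0.0, -1.0]]
wrist_force: [0.6, 1.3, -0.1]
width: 85.3
finger_force: 0.0
```

Call:
move_arm:
  deltas: "-0.2 -0.5 0 0 0 0 1; -0.45 -1 0 0 0 0 1; -0.45 -1 0 0 0 0 1"

```text
time_s: 3.88
tool_pos: [483.7, -19.0, 209.5]
ee_rot: [[-0.959, 0.285, 0.001], [0.285, 0.959, 0.0], [-0.001, 0.001, -1.0]]
wrist_force: [0.2, -0.2, 0.1]
width: 85.5
finger_force: 0.0
```

Call:
move_arm:
  deltas: "-0.2 -0.5 0 0 0 0 1; -0.45 -1 0 0 0 0 1; -0.45 -1 0 0 0 0 1"

```text
time_s: 4.25
tool_pos: [502.3, -149.1, 209.4]
ee_rot: [[-0.959, 0.284, 0.001], [0.284, 0.959, 0.0], [-0.001, 0.001, -1.0]]
wrist_force: [-0.8, 1.0, 0.9]
width: 85.2
finger_force: 0.0
```

Call:
move_arm:
  deltas: "-0.2 -0.5 0.2 0 0 0 1; -0.45 -0.93 0.5 0 0 -0.03 1; -0.45 -0.93 0.5 0 0 -0.03 1; -0.45 -0.93 0.5 0 0 -0.03 1"

```text
time_s: 4.75
tool_pos: [521.1, -268.1, 148.5]
ee_rot: [[-0.966, 0.259, -0.002], [0.259, 0.966, 0.003], [0.002, 0.002, -1.0]]
wrist_force: [-0.1, 0.3, -0.2]
width: 85.3
finger_force: 0.0
```

```bash
python3 -c "
from h import *
plan([522,-271.5,27],75.2)"
```

```text
t 4.75 pos [ 521.1 -268.1  148.5] yaw 75.0 shift [-0.017 -0.028  1.012] turn [ 0.003 -0.003 -0.005] q6 -106.4 F [-0.1  0.3 -0.2] M [-0.01  0.04 -0.  ] w 85.3 ff 0.0
```

Call:
move_arm:
  deltas: "-0.02 -0.03 0.45 0 0 0 1; -0.02 -0.03 0.8 0 0 0 1; -0.02 -0.03 1 0 0 0 1; -0.02 -0.03 1 0 0 0 1"
  newtons: 50

```text
time_s: 5.25
tool_pos: [521.4, -271.0, 28.7]
ee_rot: [[-0.966, 0.257, -0.003], [0.257, 0.966, 0.003], [0.004, 0.002, -1.0]]
wrist_force: [0.1, -0.5, 0.6]
width: 85.4
finger_force: 0.0
```

```bash
python3 - <<'E'
from h import *
for n,(r,c) in {"top":(150,300),"side":(210,230)}.items():
    im=robot.read_camera(n)[r:r+110,c:c+130]
    cv2.imwrite(f"pics/{n}2.png",cv2.resize(im,None,fx=4,fy=4,interpolation=cv2.INTER_CUBIC)[...,::-1])
a=[cv2.imread(f"pics/{n}2.png") for n in("top","side")]
cv2.imwrite("pics/b2.png",cv2.resize(np.hstack(a),(800,338)))
plan([522,-271.5,27],75.2)
E
```

```text
t 5.35 pos [ 523.4 -273.2   30.9] yaw 75.07 shift [0.015 0.01  0.032] turn [ 0.     0.002 -0.003] q6 -106.8 F [-0.8  0.8 -0.1] M [-0.06 -0.05  0.03] w 85.6 ff 0.0
```

View pics/b2.png

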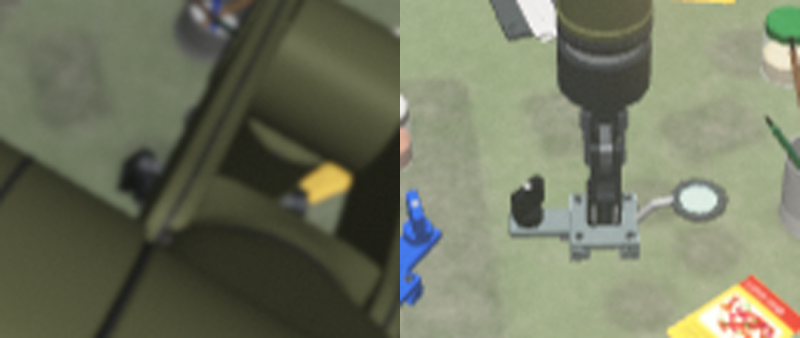

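The side view shows the fingers straddling the grip block, centred (about (605,200) in the crop). I close.

Call:
move_arm:
  deltas: "0 0 0 0 0 0 -1; 0 0 0 0 0 0 -1; 0 0 0 0 0 0 -1; 0 0 0 0 0 0 -1; 0 0 0 0 0 0 -1"
  newtons: 60

```text
time_s: 5.98
tool_pos: [522.6, -274.5, 30.1]
ee_rot: [[-0.966, 0.26, 0.001], [0.26, 0.966, -0.0], [-0.001, 0.0, -1.0]]
wrist_force: [-0.6, 1.9, 5.6]
width: 22.1
finger_force: 60.0
```

```bash
python3 - <<'E'
from h import *
for i in range(4): plan([522,-271.5,27],75.2); robot.read_camera("side")
E
```

```text
t 5.975 pos [ 522.6 -274.5   30.1] yaw 74.95 shift [0.011 0.023 0.026] turn [ 0.     0.001 -0.005] q6 -106.8 F [-0.6  1.9  5.6] M [ 0.19  0.09 -0.09] w 22.1 ff 60.0
t 6.025 pos [ 522.6 -274.5   30.1] yaw 74.95 shift [0.011 0.023 0.026] turn [ 0.     0.001 -0.005] q6 -106.8 F [0.5 3.  5.7] M [ 0.16  0.08 -0.08] w 21.9 ff 60.0
t 6.075 pos [ 522.6 -274.5   30.1] yaw 74.95 shift [0.011 0.023 0.026] turn [ 0.     0.001 -0.005] q6 -106.8 F [-0.5  1.8  6. ] M [ 0.12  0.09 -0.05] w 21.8 ff 60.0
t 6.125 pos [ 522.6 -274.5   30.1] yaw 74.95 shift [0.011 0.023 0.026] turn [ 0.     0.001 -0.005] q6 -106.8 F [-0.1  2.   5.2] M [ 0.19  0.16 -0.03] w 22.1 ff 60.0
```

Call:
move_arm:
  deltas: "0 0 -0.2 0 0 0 -1; 0 0 -0.55 0 0 0 -1; 0 0 -0.55 0 0 0 -1"

```text
time_s: 6.55
tool_pos: [524.4, -276.1, 97.6]
ee_rot: [[-0.966, 0.259, 0.005], [0.259, 0.966, -0.003], [-0.006, -0.002, -1.0]]
wrist_force: [0.0, -1.3, -3.9]
width: 22.0
finger_force: 59.9
```

```bash
python3 - <<'E'
from h import *
print(rail(-146,0,0)); plan(rail(-146,0,80),92.4)
E
```

```text
[543.51384544 -62.87193319   0.        ]
t 6.55 pos [ 524.4 -276.1   97.6] yaw 74.97 shift [0.308 1.757 0.142] turn [-0.004  0.007 -0.387] q6 -106.8 F [ 0.  -1.3 -3.9] M [-0.06 -0.13  0.03] w 22.0 ff 59.9
```

Call:
move_arm:
  deltas: "0.08 0.4 0 0 0 0 -1; 0.16 0.9 0 0 0 0 -1; 0.16 0.9 0 0 0 0 -1"

```text
time_s: 6.92
tool_pos: [529.1, -160.3, 92.9]
ee_rot: [[-0.967, 0.255, -0.006], [0.255, 0.967, 0.004], [0.007, 0.002, -1.0]]
wrist_force: [-0.2, -1.7, -5.0]
width: 21.6
finger_force: 60.5
```

Call:
move_arm:
  deltas: "0.08 0.4 0 0 0 -0.19 -1; 0.15 0.86 0 0 0 -0.385 -1; 0.15 0.86 0 0 0 -0.385 -1; 0.15 0.86 0 0 0 -0.385 -1"

```text
time_s: 7.42
tool_pos: [540.4, -61.4, 94.1]
ee_rot: [[-0.999, -0.04, -0.002], [-0.04, 0.999, -0.001], [0.002, -0.001, -1.0]]
wrist_force: [0.2, -0.8, -4.7]
width: 22.0
finger_force: 61.0
```

```bash
python3 - <<'E'
from h import *
plan(rail(-146,0,80),92.4)
K=[]
for n,(r,c) in {"top":(150,180),"side":(170,230)}.items():
    im=robot.read_camera(n)[r:r+100,c:c+(100 if n=="side" else 133)]
    K.append(cv2.resize(im,None,fx=4,fy=4,interpolation=cv2.INTER_CUBIC)[...,::-1])
for k,n in zip(K,("t3","s3")): cv2.imwrite(f"pics/{n}.png",k)
cv2.imwrite("pics/b3.png",np.hstack(K)[:, :][:, 132:])
print(np.hstack(K)[:,132:].shape)
E
```

```text
t 7.425 pos [540.4 -61.4  94.1] yaw 92.32 shift [-0.026 -0.014  0.118] turn [-0.001 -0.003 -0.002] q6 -103.2 F [ 0.2 -0.8 -4.7] M [0.05 0.03 0.01] w 22.0 ff 61.0
(400, 800, 3)
```

View pics/b3.png

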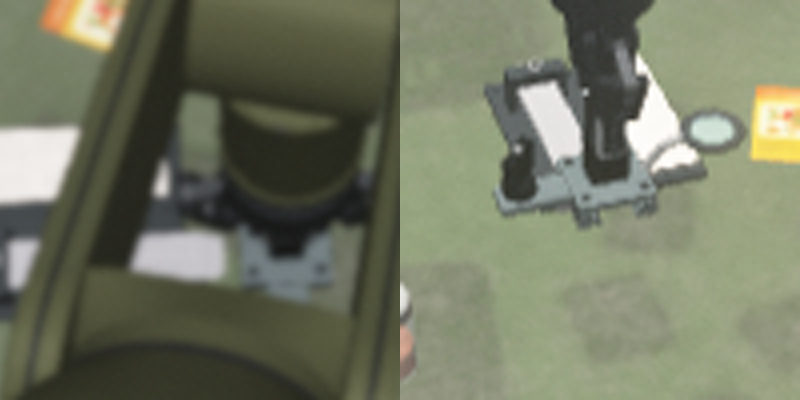

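```bash
python3 - <<'E'
from h import *
out=[]
for n,f,(c0,r0) in(("top","t3",(180,150)),("side","s3",(230,170))):
    im=cv2.imread(f"pics/{f}.png"); 
    if n=="top": im=im[:,132:]
    def P(X):
        p=(proj(n,X)-[c0,r0]+.5)*4-.5
        if n=="top": p[0]-=132
        return p
    c,s=np.cos(np.radians(92.3)),np.sin(np.radians(92.3))
    C=lambda x,y,z: np.array([540.4+c*x-s*y,-61.4+s*x+c*y,64+z])
    def poly(pts,col): cv2.polylines(im,[np.round([p*16 for p in pts]).astype(np.int32)],True,col,1,cv2.LINE_AA,4)
    poly([P(C(x,y,22)) for x,y in((30,30),(30,-30),(-30,-30),(-30,30))],(0,0,255))
    poly([P(C(25*np.cos(a),-82+25*np.sin(a),46)) for a in np.linspace(0,6.28,30)],(0,0,255))
    poly([P(rail(x,y,8)) for x,y in((97,35),(97,-105),(-73,-105),(-73,35))],(0,255,255))
    poly([P(rail(x,y,30)) for x,y in((85,16.2),(85,-16.2),(-85,-16.2),(-101,-13.2),(-101,13.2),(-85,16.2))],(255,255,0))
    out.append(im[:, :400])
o=np.hstack(out); cv2.imwrite("pics/o3.png",o)
E
```

```text
(no output)
```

View pics/o3.png

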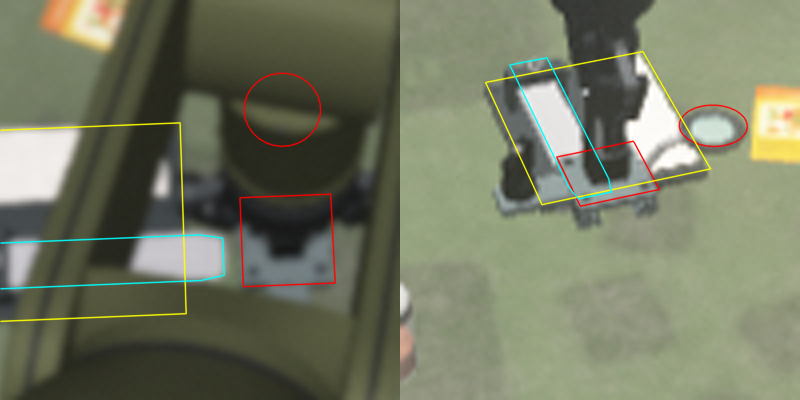

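Call:
move_arm:
  deltas: "-0.03 -0.01 0.2 0 0 0 -1; -0.03 -0.01 0.35 0 0 0 -1; -0.03 -0.01 0.39 0 0 0 -1; -0.03 -0.01 0.39 0 0 0 -1; -0.03 -0.01 0.39 0 0 0 -1"

```text
time_s: 8.15
tool_pos: [545.5, -62.5, 49.3]
ee_rot: [[-0.999, -0.039, 0.001], [-0.039, 0.999, -0.0], [-0.001, -0.0, -1.0]]
wrist_force: [-0.7, 0.2, -4.1]
width: 22.3
finger_force: 61.0
```

```bash
python3 - <<'E'
from h import *
plan(rail(-146,0,47),92.4)
robot.read_camera("side")
plan(rail(-146,0,47),92.4)
E
```

```text
t 8.15 pos [545.5 -62.5  49.3] yaw 92.26 shift [ 0.017 -0.002  0.019] turn [-0.001  0.002 -0.003] q6 -103.2 F [-0.7  0.2 -4.1] M [-0.01 -0.04  0.01] w 22.3 ff 61.0
t 8.2 pos [545.5 -62.4  49.4] yaw 92.27 shift [ 0.017 -0.003  0.02 ] turn [-0.001  0.002 -0.003] q6 -103.2 F [ 0.1  0.2 -4.6] M [-0.02 -0.05 -0.01] w 21.7 ff 61.0
```

Call:
move_arm:
  deltas: "0.01 0 0.017 0 0 0 -1; 0.01 0.07 0.017 0 0 0 -1; 0.01 0.13 0.017 0 0 0 -1; 0.01 0.2 0.017 0 0 0 -1; 0.01 0.2 0.017 0 0 0 -1"

```text
time_s: 8.82
tool_pos: [542.4, -37.0, 46.6]
ee_rot: [[-0.999, -0.041, -0.0], [-0.041, 0.999, 0.0], [0.0, 0.0, -1.0]]
wrist_force: [0.9, -0.2, -4.6]
width: 21.6
finger_force: 61.0
```

```bash
python3 - <<'E'
from h import *
plan(rail(-122,0,46.5),92.4)
E
```

```text
t 8.825 pos [542.4 -37.   46.6] yaw 92.38 shift [-0.    -0.016  0.   ] turn [ 0. -0. -0.] q6 -100.7 F [ 0.9 -0.2 -4.6] M [ 0.01 -0.11 -0.01] w 21.6 ff 61.0
```

Call:
move_arm:
  deltas: "0 0.05 0 0 0 0 -1; 0 0.1 0 0 0 0 -1; 0 0.15 0 0 0 0 -1; 0 0.2 0 0 0 0 -1; 0 0.2 0 0 0 0 -1"

```text
time_s: 9.45
tool_pos: [541.5, -13.4, 46.5]
ee_rot: [[-0.999, -0.041, -0.0], [-0.041, 0.999, 0.0], [0.0, 0.0, -1.0]]
wrist_force: [-0.1, 0.5, -5.0]
width: 21.9
finger_force: 61.0
```

```bash
python3 - <<'E'
from h import *
plan(rail(-98,0,46.5),92.4)
E
```

```text
t 9.45 pos [541.5 -13.4  46.5] yaw 92.33 shift [ 0.    -0.012  0.   ] turn [ 0.    -0.    -0.001] q6 -98.2 F [-0.1  0.5 -5. ] M [0.05 0.05 0.04] w 21.9 ff 61.0
```

Call:
move_arm:
  deltas: "0 0.1 0 0 0 0 -1; 0 0.2 0 0 0 0 -1; 0 0.3 0 0 0 0 -1; 0 0.4 0 0 0 0 -1; 0 0.4 0 0 0 0 -1"

```text
time_s: 10.07
tool_pos: [539.4, 35.3, 46.5]
ee_rot: [[-0.999, -0.042, -0.0], [-0.042, 0.999, 0.001], [0.0, 0.001, -1.0]]
wrist_force: [-0.1, -0.2, -5.9]
width: 21.7
finger_force: 61.0
```

```bash
python3 - <<'E'
from h import *
plan(rail(5,0,46.5),92.4)
im=robot.read_camera("side")[170:270,230:330]
cv2.imwrite("pics/s4.png",cv2.resize(im,None,fx=5,fy=5,interpolation=cv2.INTER_CUBIC)[...,::-1])
E
```

```text
t 10.075 pos [539.4  35.3  46.5] yaw 92.38 shift [-0.     0.439  0.   ] turn [ 0.001 -0.001 -0.   ] q6 -93.2 F [-0.1 -0.2 -5.9] M [0.09 0.2  0.05] w 21.7 ff 61.0
```

View pics/s4.png

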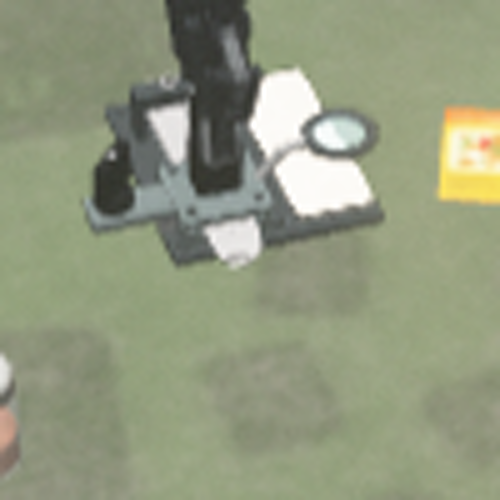

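The carriage is on the bar (tip emerging behind at (235,250)), with the knob on the side away from the white plate.

Call:
move_arm:
  deltas: "0 0.1 0 0 0 0 -1; 0 0.2 0 0 0 0 -1; 0 0.3 0 0 0 0 -1; 0 0.38 0 0 0 0 -1; 0 0.38 0 0 0 0 -1"

```text
time_s: 10.75
tool_pos: [537.4, 80.9, 46.4]
ee_rot: [[-0.999, -0.041, -0.001], [-0.041, 0.999, 0.001], [0.001, 0.001, -1.0]]
wrist_force: [-2.3, 2.2, -6.0]
width: 22.0
finger_force: 61.0
```

Call:
move_arm:
  deltas: "0 0.015 0 0 0 0 -1; 0 0.03 0 0 0 0 -1; 0 0.045 0 0 0 0 -1; 0 0.06 0 0 0 0 -1; 0 0.07 0 0 0 0 -1"

```text
time_s: 11.38
tool_pos: [537.3, 87.8, 46.5]
ee_rot: [[-0.999, -0.04, -0.001], [-0.04, 0.999, -0.0], [0.001, -0.0, -1.0]]
wrist_force: [-3.0, -2.4, -5.8]
width: 21.7
finger_force: 60.9
```

```bash
python3 - <<'E'
from h import *
plan(rail(15,0,46.5),92.4)
E
```

```text
t 11.375 pos [537.3  87.8  46.5] yaw 92.3 shift [ 0.001  0.085 -0.   ] turn [-0.    -0.001 -0.002] q6 -87.4 F [-3.  -2.4 -5.8] M [-0.44  0.5   0.09] w 21.7 ff 60.9
```

Call:
move_arm:
  deltas: "0 0.01 0 0 0 0 -1; 0 0.02 0 0 0 0 -1; 0 0.03 0 0 0 0 -1; 0 0.04 0 0 0 0 -1"

```text
time_s: 11.88
tool_pos: [537.1, 92.7, 46.5]
ee_rot: [[-0.999, -0.04, -0.0], [-0.04, 0.999, -0.0], [0.0, -0.0, -1.0]]
wrist_force: [-3.2, -2.0, -6.6]
width: 21.9
finger_force: 60.9
```

Call:
move_arm:
  deltas: "0 0.01 0 0 0 0 -1; 0 0.02 0 0 0 0 -1; 0 0.03 0 0 0 0 -1"

```text
time_s: 12.25
tool_pos: [537.0, 96.3, 46.5]
ee_rot: [[-0.999, -0.04, -0.0], [-0.04, 0.999, -0.0], [0.0, -0.0, -1.0]]
wrist_force: [-3.4, -2.4, -6.6]
width: 22.2
finger_force: 60.9
```

Call:
move_arm:
  deltas: "0 0.006 0 0 0 0 -1; 0 0.012 0 0 0 0 -1; 0 0.018 0 0 0 0 -1"

```text
time_s: 12.62
tool_pos: [536.9, 98.4, 46.5]
ee_rot: [[-0.999, -0.04, -0.0], [-0.04, 0.999, -0.0], [0.0, -0.0, -1.0]]
wrist_force: [-4.1, -3.6, -6.6]
width: 21.9
finger_force: 60.9
```

Call:
move_arm:
  deltas: "0 0.006 0 0 0 0 -1; 0 0.012 0 0 0 0 -1; 0 0.018 0 0 0 0 -1"

```text
time_s: 13.0
tool_pos: [536.9, 99.1, 46.7]
ee_rot: [[-0.999, -0.041, -0.0], [-0.041, 0.999, -0.003], [0.0, -0.003, -1.0]]
wrist_force: [-3.5, -8.3, -4.3]
width: 21.8
finger_force: 61.1
```

Call:
move_arm:
  deltas: "0 0.004 0 0 0 0 -1; 0 0.008 0 0 0 0 -1"

```text
time_s: 13.25
tool_pos: [536.9, 99.2, 46.7]
ee_rot: [[-0.999, -0.042, -0.0], [-0.042, 0.999, -0.004], [0.0, -0.004, -1.0]]
wrist_force: [-3.3, -10.6, -4.1]
width: 21.9
finger_force: 61.2
```

Call:
move_arm:
  deltas: "0 0 0 0 0 0 -1; 0 0 0 0 0 0 -1"

```text
time_s: 13.5
tool_pos: [536.9, 99.1, 46.7]
ee_rot: [[-0.999, -0.041, -0.0], [-0.041, 0.999, -0.004], [0.0, -0.004, -1.0]]
wrist_force: [-3.9, -9.9, -4.4]
width: 22.0
finger_force: 61.2
```

Call:
move_arm:
  deltas: "0 -0.008 0 0 0 0 -0.3; 0 -0.016 0 0 0 0 -0.3; 0 -0.016 -0.02 0 0 0 -0.3; 0 -0.016 -0.1 0 0 0 -0.3; 0 -0.016 -0.3 0 0 0 -0.3"

```text
time_s: 14.12
tool_pos: [536.5, 99.8, 82.7]
ee_rot: [[-0.999, -0.04, -0.002], [-0.04, 0.999, 0.0], [0.002, 0.0, -1.0]]
wrist_force: [-0.0, -0.6, -1.1]
width: 30.3
finger_force: 0.0
```

Call:
move_arm:
  deltas: "0 0 -0.3 0 0 0 -0.3; 0.2 0 -0.6 0 0 0 -0.3; 0.4 0 -0.8 0 0 0 -0.3; 0.55 0 -0.8 0 0 0 -0.3"

```text
time_s: 14.62
tool_pos: [472.1, 97.4, 181.1]
ee_rot: [[-0.999, -0.04, 0.006], [-0.04, 0.999, 0.001], [-0.006, 0.001, -1.0]]
wrist_force: [0.4, -0.4, -0.0]
width: 30.0
finger_force: 0.0
```

```bash
python3 - <<'E'
from h import *
plan(rail(16,66,46),92.4)
K=[]
for n,(r,c) in {"top":(170,170),"side":(160,220)}.items():
    im=robot.read_camera(n)[r:r+100,c:c+100]
    K.append(cv2.resize(im,None,fx=4,fy=4,interpolation=cv2.INTER_CUBIC)[...,::-1])
cv2.imwrite("pics/b5.png",np.hstack(K))
E
```

```text
t 14.625 pos [472.1  97.4 181.1] yaw 92.31 shift [ 0.018 -0.01   1.126] turn [ 0.001  0.008 -0.002] q6 -85.7 F [ 0.4 -0.4 -0. ] M [ 0.01  0.06 -0.02] w 30.0 ff 0.0
```

View pics/b5.png

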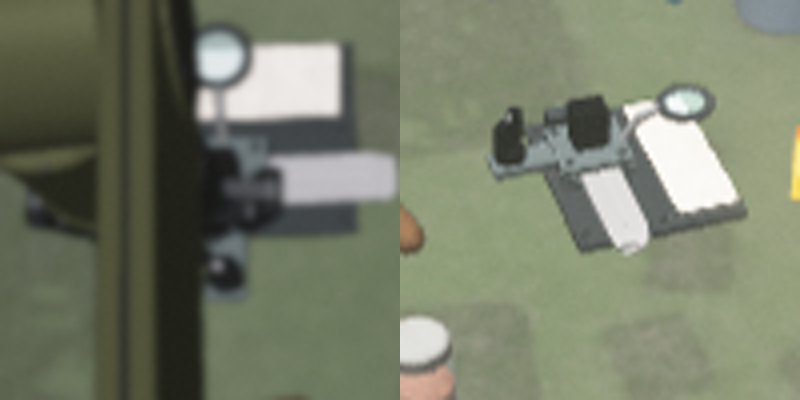

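Carriage home against the stop, grip released; the knob shows at (225,270) top-crop, and its wing lay near angle 0 in the first crop. I turn the gripper to the wing and go down.

Call:
move_arm:
  deltas: "0 0 0.15 0 0 -0.23 -0.25; 0 0 0.3 0 0 -0.46 -0.25; 0 0 0.45 0 0 -0.69 -0.25; 0 0 0.55 0 0 -0.92 -0.25; 0 0 0.55 0 0 -1 -0.25"

```text
time_s: 15.35
tool_pos: [470.1, 96.8, 110.1]
ee_rot: [[-0.676, -0.737, -0.004], [-0.737, 0.676, -0.0], [0.003, 0.003, -1.0]]
wrist_force: [1.4, -0.3, 0.8]
width: 31.8
finger_force: 0.0
```

Call:
move_arm:
  deltas: "0 0 0 0 0 -0.085 -0.25; 0 0 0 0 0 -0.085 -0.25"

```text
time_s: 15.6
tool_pos: [471.1, 96.9, 111.3]
ee_rot: [[-0.628, -0.778, -0.002], [-0.778, 0.628, -0.0], [0.001, 0.001, -1.0]]
wrist_force: [0.5, 0.3, -0.6]
width: 31.8
finger_force: 0.0
```

```bash
python3 - <<'E'
from h import *
plan([471,96.3,52],141.1)
im=robot.read_camera("side")[160:240,220:320]; im2=robot.read_camera("top")[200:280,190:240]
cv2.imwrite("pics/k6.png",np.hstack([cv2.resize(i,None,fx=5,fy=5,interpolation=cv2.INTER_CUBIC) for i in(im,im2)])[...,::-1])
E
```

```text
t 15.6 pos [471.1  96.9 111.3] yaw 141.08 shift [ 0.004 -0.003  0.494] turn [ 0.002 -0.002 -0.   ] q6 -134.5 F [ 0.5  0.3 -0.6] M [ 0.   -0.05 -0.03] w 31.8 ff 0.0
```

Call:
move_arm:
  deltas: "0 0 0.15 0 0 0 -0.25; 0 0 0.3 0 0 0 -0.25; 0 0 0.42 0 0 0 -0.25; 0 0 0.49 0 0 0 -0.25; 0 0 0.49 0 0 0 -0.25"

```text
time_s: 16.32
tool_pos: [470.7, 96.9, 53.2]
ee_rot: [[-0.628, -0.778, -0.001], [-0.778, 0.628, -0.0], [0.001, 0.001, -1.0]]
wrist_force: [-0.3, 0.3, -0.8]
width: 32.1
finger_force: 0.0
```

```bash
python3 - <<'E'
from h import *
plan([471,96.3,52],141.1)
im=robot.read_camera("side")[160:240,220:320]; im2=robot.read_camera("top")[200:280,190:240]
cv2.imwrite("pics/k7.png",np.hstack([cv2.resize(i,None,fx=5,fy=5,interpolation=cv2.INTER_CUBIC) for i in(im,im2)])[...,::-1])
E
```

```text
t 16.325 pos [470.7  96.9  53.2] yaw 141.12 shift [ 0.003 -0.005  0.01 ] turn [ 0.001 -0.001  0.   ] q6 -134.5 F [-0.3  0.3 -0.8] M [-0.06  0.01 -0.01] w 32.1 ff 0.0
```

View pics/k7.png

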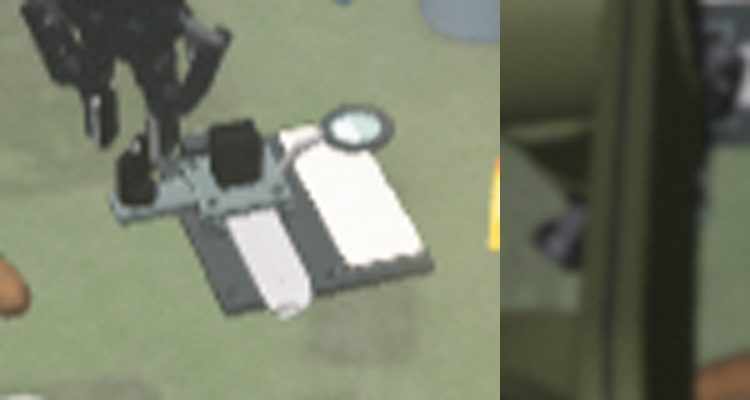

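```bash
python3 - <<'E'
from h import *
f=lambda X:((proj("side",X)-[220,160]+.5)*5).round(0)
print("tcp",f([470.7,96.9,53.2]),"tcp111",f([471,97,111]),"knob top",f([471,96.3,78]),"block top",f([537,99,76]),"lens",f(rail(16,-82,62)),"home0 block",f(rail(16,0,76)))
a=cv2.imread("pics/k6.png");b=cv2.imread("pics/k7.png");print(cv2.absdiff(a,b).mean(), (a!=b).mean())
R=np.array(robot.read_state()["ee_rot"]);s=robot.read_state()
for z in(0,-30):
  for d in(-16,16): print(z,d,f(np.array(s["tool_pos"])+R@[0,d,z]))
E
```

```text
tcp [139. 176.] tcp111 [134. 101.] knob top [137. 145.] block top [238. 128.] lens [360. 122.] home0 block [238. 128.]
9.711407777777778 0.9069555555555555
0 -16 [163. 180.]
0 16 [118. 169.]
-30 -16 [160. 142.]
-30 16 [115. 131.]
```

The fingers straddle the wing (left finger (100,130), right (163,140), knob at (137,175)), as the projection predicts. I close gently.

Call:
move_arm:
  deltas: "0 0 0 0 0 0 -1; 0 0 0 0 0 0 -1; 0 0 0 0 0 0 -1; 0 0 0 0 0 0 -1"
  newtons: 40

```text
time_s: 16.92
tool_pos: [471.3, 97.0, 54.0]
ee_rot: [[-0.628, -0.778, 0.001], [-0.778, 0.628, 0.0], [-0.0, -0.0, -1.0]]
wrist_force: [-0.7, 0.5, 0.4]
width: 7.2
finger_force: 39.1
```

```bash
cat >> h.py <<'E'
def feel(n=8):
    L=[]
    for i in range(n):
        s=robot.read_state(); L.append(np.r_[s["wrist_force"],s["moment"],s["joint_torque"][5]]); robot.read_camera("side") if i<n-1 else 0
    L=np.array(L); R=np.array(s["ee_rot"])
    print("t",s["time_s"],"pos",np.round(s["tool_pos"],2),"yaw",np.degrees(np.arctan2(R[1,1],R[0,1])).round(2),"tilt",R[:2,2].round(3),"F",L[:,:3].mean(0).round(2),"M",L[:,3:6].mean(0).round(3),"+-",L[:,5].std().round(3),"tau6",L[:,6].mean().round(3),"w",round(s["width"],1),s["finger_force"])
E
python3 -c "
from h import *
feel(4)"
```

```text
t 17.075 pos [471.25  97.    53.87] yaw 141.13 tilt [0. 0.] F [0.48 0.15 0.75] M [-0.01  -0.016 -0.003] +- 0.028 tau6 -0.012 w 7.5 39.13091063965112
```

Call:
move_arm:
  deltas: "0 0 0 0 0 0.1 -1; 0 0 0 0 0 0.2 -1; 0 0 0 0 0 0.3 -1; 0 0 0 0 0 0.3 -1"

```text
time_s: 17.58
tool_pos: [471.2, 97.5, 53.8]
ee_rot: [[-0.791, -0.611, 0.0], [-0.611, 0.791, 0.001], [-0.001, 0.001, -1.0]]
wrist_force: [-0.5, 2.8, 2.4]
width: 7.3
finger_force: 40.0
```

```bash
python3 -c "
from h import *
feel(8)"
```

```text
t 17.925 pos [471.06  97.28  53.76] yaw 127.65 tilt [-0.  0.] F [-0.3   3.66  1.69] M [0.655 0.048 0.267] +- 0.022 tau6 0.289 w 7.5 40.05352841690183
```

Call:
move_arm:
  deltas: "0 0 0 0 0 0.06 -1; 0 0 0 0 0 0.13 -1; 0 0 0 0 0 0.13 -1"

```text
time_s: 18.3
tool_pos: [471.1, 97.1, 53.7]
ee_rot: [[-0.85, -0.527, -0.0], [-0.527, 0.85, 0.0], [-0.0, 0.0, -1.0]]
wrist_force: [-0.2, 4.8, 1.9]
width: 7.2
finger_force: 40.0
```

```bash
python3 -c "
from h import *
feel(7)"
```

```text
t 18.6 pos [471.05  97.    53.75] yaw 121.8 tilt [-0.  0.] F [-0.67  4.52  1.65] M [0.756 0.076 0.263] +- 0.035 tau6 0.286 w 7.4 40.065773064270616
```

Call:
move_arm:
  deltas: "0 0 0 0 0 0.06 -1; 0 0 0 0 0 0.13 -1; 0 0 0 0 0 0.13 -1"

```text
time_s: 18.98
tool_pos: [471.1, 96.9, 53.8]
ee_rot: [[-0.899, -0.438, 0.0], [-0.438, 0.899, -0.0], [0.0, -0.0, -1.0]]
wrist_force: [-0.5, 3.9, 1.0]
width: 7.3
finger_force: 40.0
```

```bash
python3 -c "
from h import *
feel(7)"
```

```text
t 19.275 pos [471.12  96.99  53.77] yaw 115.95 tilt [-0. -0.] F [-0.33  3.81  1.57] M [0.699 0.055 0.265] +- 0.025 tau6 0.286 w 7.6 40.05624046549201
```

Call:
move_arm:
  deltas: "-0.005 0.011 0 0 0 0.06 -1; -0.005 0.011 0 0 0 0.13 -1; -0.005 0.011 0 0 0 0.13 -1"

```text
time_s: 19.65
tool_pos: [471.2, 97.5, 53.8]
ee_rot: [[-0.939, -0.345, 0.0], [-0.345, 0.939, -0.002], [0.0, -0.001, -1.0]]
wrist_force: [-0.4, -2.3, 2.1]
width: 7.2
finger_force: 40.1
```

```bash
python3 -c "
from h import *
feel(7)"
```

```text
t 19.95 pos [471.15  97.76  53.78] yaw 110.12 tilt [ 0.    -0.001] F [-0.13 -2.43  2.58] M [-0.384 -0.017  0.235] +- 0.03 tau6 0.285 w 7.1 40.228100563399494
```

Call:
move_arm:
  deltas: "0 0 0 0 0 0.06 -1; 0 0 0 0 0 0.13 -1; 0 0 0 0 0 0.13 -1"

```text
time_s: 20.32
tool_pos: [471.2, 97.8, 53.8]
ee_rot: [[-0.969, -0.247, 0.0], [-0.247, 0.969, -0.001], [0.0, -0.001, -1.0]]
wrist_force: [-0.2, -4.1, 2.5]
width: 7.6
finger_force: 40.2
```

```bash
python3 -c "
from h import *
feel(7)"
```

```text
t 20.625 pos [471.19  97.92  53.78] yaw 104.29 tilt [ 0.    -0.001] F [ 0.64 -4.66  2.55] M [-0.894 -0.064  0.254] +- 0.033 tau6 0.286 w 7.0 40.3044418618083
```

Call:
move_arm:
  deltas: "0 0 0 0 0 0.06 -1; 0 0 0 0 0 0.13 -1; 0 0 0 0 0 0.13 -1"

```text
time_s: 21.0
tool_pos: [471.3, 97.9, 53.8]
ee_rot: [[-0.989, -0.146, 0.0], [-0.146, 0.989, -0.001], [-0.0, -0.001, -1.0]]
wrist_force: [0.9, -4.9, 3.0]
width: 7.7
finger_force: 40.3
```

```bash
python3 -c "
from h import *
feel(4)"
```

```text
t 21.15 pos [471.24  97.88  53.82] yaw 98.44 tilt [ 0.    -0.001] F [ 0.16 -5.47  2.64] M [-0.962 -0.079  0.268] +- 0.024 tau6 0.293 w 7.2 40.34659833647311
```

Call:
move_arm:
  deltas: "0 0 0 0 0 0.06 -1; 0 0 0 0 0 0.13 -1; 0 0 0 0 0 0.13 -1"

```text
time_s: 21.52
tool_pos: [471.3, 97.8, 53.8]
ee_rot: [[-0.999, -0.045, 0.0], [-0.045, 0.999, -0.001], [-0.0, -0.001, -1.0]]
wrist_force: [0.9, -6.7, 2.3]
width: 7.4
finger_force: 40.3
```

```bash
python3 -c "
from h import *
feel(4)"
```

```text
t 21.675 pos [471.25  97.78  53.81] yaw 92.59 tilt [ 0.    -0.001] F [ 0.45 -5.82  2.52] M [-1.03  -0.086  0.257] +- 0.031 tau6 0.293 w 7.5 40.35569847095758
```

Call:
move_arm:
  deltas: "0 0 0 0 0 0.06 -1; 0 0 0 0 0 0.13 -1; 0 0 0 0 0 0.13 -1"

```text
time_s: 22.05
tool_pos: [471.3, 97.7, 53.8]
ee_rot: [[-0.998, 0.057, 0.0], [0.057, 0.998, -0.001], [-0.0, -0.001, -1.0]]
wrist_force: [0.1, -6.1, 3.9]
width: 7.6
finger_force: 40.4
```

```bash
python3 -c "
from h import *
feel(4)"
```

```text
t 22.2 pos [471.27  97.75  53.81] yaw 86.75 tilt [ 0.    -0.001] F [ 0.59 -5.84  3.13] M [-1.06  -0.094  0.26 ] +- 0.014 tau6 0.294 w 7.4 40.36782156676054
```

Call:
move_arm:
  deltas: "0 0 0 0 0 0.06 -1; 0 0 0 0 0 0.13 -1; 0 0 0 0 0 0.13 -1"

```text
time_s: 22.58
tool_pos: [471.3, 97.7, 53.8]
ee_rot: [[-0.987, 0.159, 0.0], [0.159, 0.987, -0.001], [-0.001, -0.001, -1.0]]
wrist_force: [-0.1, -6.7, 3.3]
width: 7.1
finger_force: 40.4
```

```bash
python3 -c "
from h import *
feel(4)"
```

```text
t 22.725 pos [471.25  97.67  53.81] yaw 80.9 tilt [ 0.    -0.001] F [ 0.21 -6.    3.32] M [-1.123 -0.069  0.243] +- 0.028 tau6 0.294 w 7.2 40.373906339518726
```

Call:
move_arm:
  deltas: "0 0 0 0 0 0.06 -1; 0 0 0 0 0 0.13 -1; 0 0 0 0 0 0.13 -1"

```text
time_s: 23.1
tool_pos: [471.3, 97.6, 53.8]
ee_rot: [[-0.966, 0.258, 0.0], [0.258, 0.966, -0.001], [-0.001, -0.001, -1.0]]
wrist_force: [0.4, -6.9, 2.6]
width: 7.2
finger_force: 40.4
```

```bash
python3 -c "
from h import *
feel(4)"
```

```text
t 23.25 pos [471.25  97.62  53.82] yaw 75.05 tilt [ 0.    -0.001] F [ 0.18 -6.16  3.  ] M [-1.154 -0.085  0.229] +- 0.016 tau6 0.294 w 7.3 40.38759718649089
```

Call:
move_arm:
  deltas: "0 0 0 0 0 0.06 -1; 0 0 0 0 0 0.12 -1; 0 0 0 0 0 0.12 -1"

```text
time_s: 23.62
tool_pos: [471.2, 97.5, 53.8]
ee_rot: [[-0.938, 0.348, 0.0], [0.348, 0.938, -0.002], [-0.001, -0.001, -1.0]]
wrist_force: [0.6, -7.1, 2.7]
width: 7.4
finger_force: 40.4
```

```bash
python3 -c "
from h import *
feel(4)"
```

```text
t 23.775 pos [471.22  97.52  53.81] yaw 69.66 tilt [ 0.    -0.002] F [ 0.31 -6.91  3.31] M [-1.186 -0.06   0.249] +- 0.026 tau6 0.294 w 7.4 40.427568457089365
```

Call:
move_arm:
  deltas: "0 0 0 0 0 0.06 -1; 0 0 0 0 0 0.12 -1; 0 0 0 0 0 0.12 -1"

```text
time_s: 24.15
tool_pos: [471.3, 97.5, 53.9]
ee_rot: [[-0.901, 0.435, 0.0], [0.435, 0.901, -0.002], [-0.001, -0.001, -1.0]]
wrist_force: [0.4, -7.2, 2.7]
width: 7.7
finger_force: 40.6
```

```bash
python3 -c "
from h import *
feel(4)"
```

```text
t 24.3 pos [471.2   97.5   53.84] yaw 64.26 tilt [ 0.    -0.002] F [ 0.18 -7.01  2.97] M [-1.225 -0.077  0.281] +- 0.001 tau6 0.314 w 7.1 40.58539180085063
```

Call:
move_arm:
  deltas: "0 0 0 0 0 0.05 -1; 0 0 0 0 0 0.1 -1; 0 0 0 0 0 0.1 -1"

```text
time_s: 24.68
tool_pos: [471.2, 97.5, 53.9]
ee_rot: [[-0.864, 0.504, 0.0], [0.504, 0.864, -0.002], [-0.001, -0.001, -1.0]]
wrist_force: [-0.3, -7.2, 3.0]
width: 7.4
finger_force: 40.8
```

```bash
python3 -c "
from h import *
feel(4)"
```

```text
t 24.825 pos [471.19  97.48  53.87] yaw 59.77 tilt [ 0.    -0.002] F [-0.18 -7.48  3.33] M [-1.247 -0.08   0.325] +- 0.03 tau6 0.339 w 7.2 40.77796124853194
```

Call:
move_arm:
  deltas: "0 0 0 0 0 0.04 -1; 0 0 0 0 0 0.08 -1; 0 0 0 0 0 0.08 -1"

```text
time_s: 25.2
tool_pos: [471.2, 97.5, 53.9]
ee_rot: [[-0.831, 0.557, 0.0], [0.557, 0.831, -0.002], [-0.001, -0.001, -1.0]]
wrist_force: [0.5, -7.6, 4.2]
width: 7.5
finger_force: 40.9
```

```bash
python3 -c "
from h import *
feel(6)"
```

```text
t 25.45 pos [471.13  97.45  53.86] yaw 56.17 tilt [ 0.    -0.002] F [ 0.53 -7.36  3.8 ] M [-1.237 -0.06   0.306] +- 0.039 tau6 0.344 w 7.4 40.912353191524744
```

Call:
move_arm:
  deltas: "0 0 0 0 0 0.04 -1; 0 0 0 0 0 0.08 -1; 0 0 0 0 0 0.08 -1"

```text
time_s: 25.82
tool_pos: [471.2, 97.5, 53.9]
ee_rot: [[-0.794, 0.608, 0.0], [0.608, 0.794, -0.002], [-0.001, -0.001, -1.0]]
wrist_force: [-0.2, -6.9, 4.8]
width: 7.2
finger_force: 41.1
```

```bash
python3 -c "
from h import *
feel(8)"
```

```text
t 26.175 pos [471.15  97.46  53.91] yaw 52.58 tilt [ 0.    -0.002] F [-0.25 -7.2   3.88] M [-1.232 -0.013  0.358] +- 0.026 tau6 0.369 w 7.4 41.124745002016425
```

Bite felt about 0.28 rad ago, with the moment about 0.08–0.1 N m above free. By the given jaw stiffness that is roughly 28 N or more gross, so I let go here.

Call:
move_arm:
  deltas: "0 0 0 0 0 0 -0.25; 0 0 0 0 0 0 -0.25; 0 0 -0.1 0 0 0 -0.25; 0 0 -0.35 0 0 0 -0.25; 0 0 -0.5 0 0 0 -0.25"

```text
time_s: 26.8
tool_pos: [471.8, 98.9, 115.6]
ee_rot: [[-0.793, 0.609, 0.002], [0.609, 0.793, 0.001], [-0.001, 0.002, -1.0]]
wrist_force: [0.1, -0.5, -0.2]
width: 31.8
finger_force: 0.0
```

```bash
python3 - <<'E'
from h import *
plan([471.15,97,53],52.6)
im=robot.read_camera("side")
for f in("s4",): pass
cv2.imwrite("pics/s8.png",im[...,::-1])
for th in("carriage_grip",):
    for r in robot.trace("side",th)[:2]: print(r["at"],r["confidence"])
# lens ring centre: compare with home fit
f=lambda X:proj("side",X).round(1)
print("pred lens",f(rail(16,-82,62)),"block",f(rail(16,0,76)))
E
```

```text
t 26.8 pos [471.8  98.9 115.6] yaw 52.48 shift [-0.005 -0.017  0.522] turn [ 0.002  0.001 -0.003] q6 -45.7 F [ 0.1 -0.5 -0.2] M [-0.02 -0.05 -0.04] w 31.8 ff 0.0
[193.5, 264.5] 0.72
pred lens [291.4 183.9] block [267.  185.1]
```

I regrip to feel how much the jaw relaxed on letting go; there is time.

Call:
move_arm:
  deltas: "-0.003 -0.013 0.2 0 0 0 -0.25; -0.003 -0.013 0.4 0 0 0 -0.25; -0.003 -0.013 0.5 0 0 0 -0.25; -0.003 -0.013 0.5 0 0 0 -0.25"

```text
time_s: 27.4
tool_pos: [469.5, 96.9, 52.8]
ee_rot: [[-0.793, 0.609, -0.003], [0.609, 0.793, -0.0], [0.002, -0.002, -1.0]]
wrist_force: [-0.5, -0.1, 0.9]
width: 32.1
finger_force: 0.0
```

Call:
move_arm:
  deltas: "0 0 0 0 0 0 -1; 0 0 0 0 0 0 -1; 0 0 0 0 0 0 -1; 0 0 0 0 0 0 -1"

```text
time_s: 27.9
tool_pos: [470.8, 96.9, 54.3]
ee_rot: [[-0.793, 0.609, 0.001], [0.609, 0.793, -0.0], [-0.001, 0.001, -1.0]]
wrist_force: [-0.4, -1.2, 2.1]
width: 7.7
finger_force: 39.1
```

```bash
python3 -c "
from h import *
feel(6)"
```

```text
t 28.15 pos [470.8   96.92  54.15] yaw 52.48 tilt [ 0.001 -0.   ] F [-0.59 -1.23  3.51] M [-0.173  0.059  0.235] +- 0.031 tau6 0.234 w 7.4 39.5004069339484
```

Call:
move_arm:
  deltas: "0 0 0 0 0 0.02 -1; 0 0 0 0 0 0.04 -1; 0 0 0 0 0 0.04 -1"

```text
time_s: 28.52
tool_pos: [470.8, 97.0, 54.1]
ee_rot: [[-0.773, 0.634, 0.001], [0.634, 0.773, -0.0], [-0.001, 0.0, -1.0]]
wrist_force: [0.1, -1.2, 4.9]
width: 7.7
finger_force: 40.5
```

```bash
python3 -c "
from h import *
feel(8)"
```

```text
t 28.875 pos [470.79  96.95  54.09] yaw 50.66 tilt [ 0.001 -0.   ] F [-0.33 -1.23  5.27] M [-0.182  0.099  0.305] +- 0.044 tau6 0.31 w 7.5 40.48961028456688
```

Call:
move_arm:
  deltas: "0 0 0 0 0 0.02 -1; 0 0 0 0 0 0.04 -1; 0 0 0 0 0 0.04 -1"

```text
time_s: 29.25
tool_pos: [470.8, 96.9, 54.1]
ee_rot: [[-0.753, 0.658, 0.001], [0.658, 0.753, -0.0], [-0.001, 0.0, -1.0]]
wrist_force: [-1.6, -1.6, 5.5]
width: 7.4
finger_force: 40.8
```

```bash
python3 -c "
from h import *
feel(8)"
```

```text
t 29.6 pos [470.81  96.94  54.1 ] yaw 48.87 tilt [ 0.001 -0.   ] F [-0.65 -1.56  6.1 ] M [-0.2    0.097  0.317] +- 0.027 tau6 0.329 w 7.8 40.79106755584178
```

Call:
move_arm:
  deltas: "0 0 0 0 0 0.03 -1; 0 0 0 0 0 0.06 -1; 0 0 0 0 0 0.06 -1"

```text
time_s: 29.98
tool_pos: [470.8, 96.9, 54.1]
ee_rot: [[-0.721, 0.693, 0.001], [0.693, 0.721, -0.0], [-0.001, 0.0, -1.0]]
wrist_force: [-0.8, -1.0, 5.2]
width: 7.8
finger_force: 41.1
```

```bash
python3 -c "
from h import *
feel(8)"
```

```text
t 30.325 pos [470.8   96.95  54.16] yaw 46.17 tilt [ 0.001 -0.   ] F [-0.55 -1.06  5.86] M [-0.196  0.096  0.343] +- 0.029 tau6 0.352 w 7.5 41.13598610900226
```

Call:
move_arm:
  deltas: "0 0 0 0 0 0.03 -1; 0 0 0 0 0 0.06 -1; 0 0 0 0 0 0.06 -1"

```text
time_s: 30.7
tool_pos: [470.8, 96.9, 54.2]
ee_rot: [[-0.688, 0.726, 0.001], [0.726, 0.688, -0.0], [-0.001, 0.0, -1.0]]
wrist_force: [-0.6, -1.3, 5.4]
width: 7.2
finger_force: 41.5
```

```bash
python3 -c "
from h import *
feel(8)"
```

```text
t 31.05 pos [470.74  96.93  54.14] yaw 43.47 tilt [ 0.001 -0.   ] F [-0.88 -1.1   6.12] M [-0.206  0.119  0.349] +- 0.028 tau6 0.373 w 7.4 41.53684768272797
```

Call:
move_arm:
  deltas: "0 0 0 0 0 0 -0.4; 0 0 0 0 0 0 -0.4; 0 0 0 0 0 0 -0.4; 0 0 0 0 0 0 -0.4"

```text
time_s: 31.55
tool_pos: [470.3, 97.0, 53.6]
ee_rot: [[-0.688, 0.726, -0.0], [0.726, 0.688, 0.0], [0.0, -0.0, -1.0]]
wrist_force: [0.0, -0.0, 0.1]
width: 25.7
finger_force: 0.0
```

Call:
move_arm:
  deltas: "0 0 0 0 0 0 -1; 0 0 0 0 0 0 -1; 0 0 0 0 0 0 -1; 0 0 0 0 0 0 -1"

```text
time_s: 32.05
tool_pos: [470.0, 96.7, 53.7]
ee_rot: [[-0.688, 0.725, -0.001], [0.725, 0.688, -0.0], [0.0, -0.001, -1.0]]
wrist_force: [-2.2, -1.1, 2.0]
width: 8.0
finger_force: 38.2
```

```bash
python3 -c "
from h import *
feel(6)"
```

```text
t 32.3 pos [469.97  96.76  53.69] yaw 43.48 tilt [-0.001 -0.   ] F [-2.13 -2.25  1.82] M [-0.432  0.346  0.307] +- 0.011 tau6 0.3 w 8.0 38.25742866843939
```

Call:
move_arm:
  deltas: "0 0 0 0 0 0.02 -1; 0 0 0 0 0 0.04 -1; 0 0 0 0 0 0.04 -1"

```text
time_s: 32.67
tool_pos: [470.0, 96.8, 53.7]
ee_rot: [[-0.665, 0.747, -0.001], [0.747, 0.665, -0.0], [0.0, -0.001, -1.0]]
wrist_force: [-3.6, -3.1, 2.8]
width: 7.9
finger_force: 39.4
```

```bash
python3 -c "
from h import *
feel(8)"
```

```text
t 33.025 pos [470.08  96.86  53.7 ] yaw 41.68 tilt [-0.001 -0.   ] F [-3.59 -3.15  2.7 ] M [-0.583  0.62   0.357] +- 0.023 tau6 0.357 w 7.9 39.41785652985345
```

Call:
move_arm:
  deltas: "0.006 -0.006 0 0 0 0.02 -1; 0.006 -0.006 0 0 0 0.04 -1; 0.006 -0.006 0 0 0 0.04 -1"

```text
time_s: 33.4
tool_pos: [470.0, 97.0, 53.8]
ee_rot: [[-0.641, 0.768, 0.001], [0.768, 0.641, -0.0], [-0.001, 0.001, -1.0]]
wrist_force: [-1.2, -3.5, -0.4]
width: 7.7
finger_force: 39.3
```

```bash
python3 -c "
from h import *
feel(8)"
```

```text
t 33.75 pos [469.91  97.01  53.78] yaw 39.88 tilt [ 0.001 -0.   ] F [-0.48 -4.01 -0.21] M [-0.701  0.09   0.353] +- 0.03 tau6 0.371 w 7.7 39.1056706472591
```

Call:
move_arm:
  deltas: "0 0 0 0 0 0.015 -1; 0 0 0 0 0 0.03 -1; 0 0 0 0 0 0.03 -1"

```text
time_s: 34.12
tool_pos: [469.9, 97.0, 53.8]
ee_rot: [[-0.623, 0.782, 0.001], [0.782, 0.623, 0.0], [-0.0, 0.001, -1.0]]
wrist_force: [1.4, -4.6, -2.2]
width: 8.1
finger_force: 39.4
```

```bash
python3 -c "
from h import *
feel(8)"
```

```text
t 34.475 pos [469.86  97.05  53.84] yaw 38.53 tilt [0.001 0.   ] F [ 1.56 -4.18 -2.69] M [-0.718 -0.239  0.377] +- 0.031 tau6 0.382 w 7.8 39.24012974719517
```

Call:
move_arm:
  deltas: "0 0 0 0 0 0 -0.4; 0 0 0 0 0 0 -0.4; 0 0 0 0 0 0 -0.4; 0 0 0 0 0 0 -0.4"

```text
time_s: 34.98
tool_pos: [469.4, 97.3, 53.8]
ee_rot: [[-0.623, 0.782, -0.0], [0.782, 0.623, 0.0], [0.0, 0.0, -1.0]]
wrist_force: [0.2, -0.8, 0.4]
width: 25.6
finger_force: 0.0
```

Call:
move_arm:
  deltas: "0 0 0 0 0 0 -1; 0 0 0 0 0 0 -1; 0 0 0 0 0 0 -1; 0 0 0 0 0 0 -1"

```text
time_s: 35.48
tool_pos: [469.0, 96.9, 53.8]
ee_rot: [[-0.623, 0.782, -0.001], [0.782, 0.623, -0.0], [0.0, -0.001, -1.0]]
wrist_force: [-2.4, -0.3, 2.8]
width: 7.7
finger_force: 38.3
```

```bash
python3 -c "
from h import *
feel(8)"
```

```text
t 35.825 pos [469.06  96.93  53.77] yaw 38.53 tilt [-0.001 -0.   ] F [-2.37 -1.05  3.65] M [-0.165  0.392  0.32 ] +- 0.035 tau6 0.313 w 7.8 38.48318119075884
```

Call:
move_arm:
  deltas: "0 0 0 0 0 0.015 -1; 0 0 0 0 0 0.03 -1; 0 0 0 0 0 0.03 -1"

```text
time_s: 36.2
tool_pos: [469.1, 97.0, 53.7]
ee_rot: [[-0.604, 0.797, -0.001], [0.797, 0.604, -0.0], [0.0, -0.001, -1.0]]
wrist_force: [-2.8, -1.9, 5.0]
width: 8.6
finger_force: 39.6
```

```bash
python3 -c "
from h import *
feel(8)"
```

```text
t 36.55 pos [469.08  96.97  53.74] yaw 37.18 tilt [-0.001 -0.   ] F [-3.19 -1.66  4.79] M [-0.262  0.601  0.339] +- 0.027 tau6 0.358 w 8.0 39.63362627138849
```

Call:
move_arm:
  deltas: "0 0 0 0 0 0.015 -1; 0 0 0 0 0 0.025 -1; 0 0 0 0 0 0.025 -1"

```text
time_s: 36.92
tool_pos: [469.1, 97.0, 53.7]
ee_rot: [[-0.588, 0.809, -0.001], [0.809, 0.588, -0.0], [0.0, -0.001, -1.0]]
wrist_force: [-3.6, -1.1, 5.3]
width: 8.0
finger_force: 39.9
```

```bash
python3 -c "
from h import *
feel(8)"
```

```text
t 37.275 pos [469.11  97.    53.76] yaw 36.06 tilt [-0.001 -0.   ] F [-3.41 -1.56  5.33] M [-0.257  0.599  0.343] +- 0.03 tau6 0.362 w 8.1 39.879233426763676
```

Call:
move_arm:
  deltas: "0.004 -0.006 0 0 0 0.03 -1; 0.004 -0.006 0 0 0 0.065 -1; 0.004 -0.006 0 0 0 0.065 -1"

```text
time_s: 37.65
tool_pos: [469.1, 97.0, 53.8]
ee_rot: [[-0.546, 0.838, 0.001], [0.838, 0.546, 0.0], [-0.0, 0.001, -1.0]]
wrist_force: [-1.2, -2.2, 3.3]
width: 8.0
finger_force: 40.1
```

```bash
python3 -c "
from h import *
feel(8)"
```

```text
t 38.0 pos [469.07  97.04  53.84] yaw 33.13 tilt [0.001 0.   ] F [-0.75 -1.62  2.76] M [-0.235  0.127  0.389] +- 0.033 tau6 0.403 w 7.9 39.94956227776129
```

Call:
move_arm:
  deltas: "0 0 0 0 0 0 -0.3; 0 0 0 0 0 0 -0.3; 0 0 -0.1 0 0 0 -0.3; 0 0 -0.4 0 0 0 -0.3; 0 0 -0.8 0 0 0 -0.3"

```text
time_s: 38.62
tool_pos: [467.6, 97.0, 150.5]
ee_rot: [[-0.546, 0.838, -0.003], [0.838, 0.546, -0.0], [0.001, -0.002, -1.0]]
wrist_force: [1.4, -0.6, -0.4]
width: 29.8
finger_force: 0.0
```

Call:
move_arm:
  deltas: "0 0 -0.3 0 0 0 -0.3; 0 0 -0.5 0 0 0 -0.3; 0 0 -0.5 0 0 0 -0.3; 0 0 -0.5 0 0 0 -0.3"

```text
time_s: 39.12
tool_pos: [467.8, 97.0, 209.3]
ee_rot: [[-0.546, 0.838, -0.001], [0.838, 0.546, -0.0], [0.0, -0.001, -1.0]]
wrist_force: [-1.0, -0.0, -0.7]
width: 29.9
finger_force: 0.0
```

```bash
python3 - <<'E'
from h import *
a=robot.read_camera("side")[165:205,255:310].astype(int)
b=cv2.imread("pics/s8.png")[165:205,255:310,::-1].astype(int)
g=lambda x:cv2.cvtColor(x.astype(np.uint8),cv2.COLOR_RGB2GRAY).astype(np.float32)
print(cv2.phaseCorrelate(g(b),g(a)), np.abs(g(a)-g(b)).mean())
plan([470,97,200])
E
```

```text
((-0.4110050695607974, -0.2089983393492325), 0.9564574468135834) 2.9540908
t 39.175 pos [467.5  96.9 208.8] yaw 33.12 shift [-0.011  0.018  0.073] turn [-0.002 -0.001 -0.   ] q6 -26.5 F [-1.   0.8 -0.5] M [ 0.02  0.03 -0.03] w 29.8 ff 0.0
```

```bash
python3 -c "
from plant import robot
print(robot.job_done())"
```

```text
the job is handed in; nothing more can be done
None
```

I slid the carriage onto the rail, pushed it home against the stop and clamped it snug, then let go and handed the job in at about 39 s; jaw force was judged only by feel (about 0.11 N m above free turning, roughly 20 N expected after letting go), and no verdict came back.

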